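# Hook the spring test clip onto the plain pin

### The arm

A 7-joint arm with a two-finger parallel gripper is mounted at the origin on the work surface. World frame = base frame: x ahead of the robot, y to its left, z up, the work surface at z = 0. Lengths are in m, angles in rad, forces in N, time in s.
With the tool pointing down it reaches from about 0.35 to 0.9 m from the base axis. Payload 19.9 kg.
Tool frame: the origin (TCP) lies on the centre line of the jaws, within the pads' length; the fingertips stand tip_extent ahead of it and the grasp point (between the pads) lies 11 mm behind it (tip_extent is the distance from the TCP to the fingertips, in m); z points along the fingers, y is the direction in which the jaws open and shut (so a half turn about z gives the same grasp; the last joint's range is limited). The gripper opens to 94 mm and grips with 3 to 60 N. Pads are 16 mm wide; open, the fingers measure 119 mm over their backs; the gripper's body (75 mm by 177 mm) begins 78 mm behind the grasp point.
Start: joints at [1.111, 0.417, -0.01, 1.614, 0.005, 1.111, -0.053], TCP at [0.254, -0.571, 0.213] pointing down, gripper open.
Joint ranges: [-2.81, 2.81], [-0.39, 2.02], [-1.27, 1.25], [0.06, 2.57], [-1.19, 4.33], [0.19, 2], [-2.82, 2.82]. Speed limits (rad/s): [1.89, 1.89, 2.39, 2.39, 3.01, 3.01, 3.01].

### API

Orientations are given as a rotation vector (axis times angle).
In Python, from plant import * gives the robot as it stands.
- The arm moves only by the tool servo_tool, never from a script. Its argument "moves" is a list of rows, each a list of 7 numbers: the shift along the world's x, y, z in m, then the turn, a rotation vector about the world's x, y, z in rad, then the opening, from 0 (shut) to 1 (fully open). In form: [[x, y, z, wx, wy, wz, fingers], ...]. A call has 1 to 12 rows; each row shifts and turns the commanded pose from where the row before left it; what a row does not reach is not made up. A row lasts 1/10 s, in which the tool goes at most 50 mm and 8.59 degrees, less where a joint would pass 70% of its speed; a pose out of reach is approached as far as the arm can. A call with a gripper value outside its range is refused whole. The fingers move at their own pace and stop on an object; the grip force is fixed at half the most. Time passes only in rows, so rows that do not move let the fingers close. It gives the time, the measured TCP pose, the force and the opening at its end, in the units of the state.
- get_obs(): the state, without advancing time (a new reading comes with each control period).
- get_image(name): name is "side" or "top"; returns the picture (420x560x3 uint8, blue, green, red); there is no depth.
- camera_model(name): a dict with "fx", "fy", "cx", "cy" (pixels), "rvec" (rotation vector, rad) and "tvec" (3), from world to camera coordinates, as OpenCV has them. Camera axes: x right, y down, z forward; pixel columns grow to the right and rows downward; lengths in m; the calibration is good to about 2 mm. A picture is of the moment at which its call begins. camera_model takes no time and is no camera call.
- job_done(): hands the job in, once; it reports no verdict.
The state is a dict: "time": time; "qpos": joint angles; "joint_velocities": joint speeds; "effort": joint torques, N m; "tcp_pos": TCP position; "eef_rot": TCP orientation; "wrist_force": force on the tool from outside, world axes, zero at the start; "moment": the same for the moment, N m; "grip_width": finger opening in m.
Only numpy, scipy, OpenCV 4.12 (cv2) and the standard library are available. Lean on these libraries where they do the work, as an engineer would, in place of code of your own. Each camera call takes 0.05 s, during which the arm holds its last target. There are 200 camera calls.

### The job

On the sensor test bench, pick up the spring hook clip by squeezing its push button flush into its body, so that its hook slides out. Lower the open hook over the slender plain round pin of the terminal board (not the square post or the screw post with the wide head), stand the clip upright on the board and let go, so that the hook springs back and holds the pin.

Things in the scene. Friction and masses are not known exactly. Their poses are not given: they have to be found in the camera images.
- clip: Loose spring hook clip, about 145 g, upright: black block 38 mm (x) x 40 (y) x 50 tall; origin: centre of its underside. +x points to the hook. A round button, 14 mm across, axis 37 mm up, stands out 24 mm at the back, to x = -43 mm. Squeeze button and front face (x = 19 mm) together, fingertips 12 mm or more above the underside (nose and hook lie below), till flush: 38 mm, fingers on the block.
- plunger (a joint): Button pressed in and hook slid out towards +x, in m: 0 at rest, 0.024 flush with the block, about 0.006 when the hook has closed on the pin. The spring pushes back with 2.4 N at rest, 5.3 N when flush.
- nose_end (a point): Middle of the front face of the clip's fixed steel nose (26 mm wide, 8 high), 69 mm ahead of the clip's origin, 6 mm up. The hook, 6 mm wire at this height, runs along the nose's -y side, crosses in front (inner side 2 mm ahead of this face at rest, 26 mm when the button is flush) and turns back on the +y side. The open space, y = -14 to 14 mm, takes the pin from below.
- pin: Plain slender round brass pin, 8 mm in diameter, 40 mm tall, fixed upright on the board; origin: centre of its foot, on the board's upper face. Axes parallel to the board's.
- board: Aluminium terminal board fixed on the bench, 180 (x) x 230 (y) x 8 mm; origin: centre of its underside. Three brass posts in a row along y, 70 mm apart in any order, at x = +45 mm: the pin, a square post (16 mm, 34 tall), a screw post with a 24 mm wide head (36 tall). The -x side is free for the clip, hook towards +x; other directions are allowed too.
Things that resemble listed ones, but are neither listed nor needed, are in the scene too. There is more than one size of the clip; the one meant has the size given above.

How it is judged:
On the way, in this order (a step that is already met when the one before it is completed fails the run):
1. the button is pressed in and the hook out, away from the board (value of joint plunger above 0.018 m and horizontal distance between pin and clip above 0.11 m), for 0.1 s.
2. the open hook is round the pin, near the height of the board (value of joint plunger above 0.014 m and x of pin in the frame of clip between 0.066 and 0.098 m and y of pin in the frame of clip between -0.016 and 0.016 m and z of pin in the frame of clip between -0.011 and 0.008 m), for 0.1 s.
At the end, for the whole second after the job is handed in: Released, the hook clamps the plain pin: button still 3 to 10 mm in, pin between nose and crossbar (67 to 81 mm ahead of the clip's origin, within 16 mm of its middle line) and pressed by them; the clip stands on the board, upright within 10 degrees, at rest (value of joint plunger between 0.003 and 0.01 m and x of pin in the frame of clip between 0.067 and 0.081 m and y of pin in the frame of clip between -0.016 and 0.016 m and z of pin in the frame of clip between -0.008 and 0.008 m and angle between clip's own z axis and vertical below 0.17 rad and linear speed of clip below 0.02 m/s and contact force between clip and pin above 0.5 N); the robot touches nothing.
It also fails if it takes over 35 s, if anything falls off the work surface, if the arm or the gripper's body presses on something with over 40 N, if the wrist force passes 120 N, or if a joint passes its speed limit or range.

## Working session

There is one attempt and no reset: what is moved stays moved. The work goes in short steps, Python scripts to look and compute and a tool call to move; the robot and the scene stay as the last step left them, time stands still between calls to the robot, and variables do not carry over. Pictures are saved under pics/ and viewed, on a budget of 10 in all, crops included, one or two more only if the job needs it, and the job is handed in when it is done.

Besides the shell and the picture viewer there is one more tool, called after "Emit:" in YAML: its name, and indented under it one key for each argument. servo_tool: Moves the arm, as the interface text tells. Its arguments: {"type":"object","properties":{"moves":{"type":"array"}},"required":["moves"]}

```bash
mkdir -p pics
cat > h.py <<'E'
from plant import *
import numpy as np, cv2
def P(n):
    c=camera_model(n); K=np.array([[c['fx'],0,c['cx']],[0,c['fy'],c['cy']],[0,0,1.]])
    R=cv2.Rodrigues(np.array(c['rvec'],float))[0]; t=np.array(c['tvec'],float).reshape(3,1)
    return K,R,t
def tri(ps,pt):
    M=[];
    A=[K@np.hstack([R,t]) for K,R,t in (P('side'),P('top'))]
    X=cv2.triangulatePoints(A[0],A[1],np.array(ps,float).reshape(2,1),np.array(pt,float).reshape(2,1)); return (X[:3]/X[3]).ravel()
def onz(n,p,z):
    K,R,t=P(n); d=R.T@np.linalg.inv(K)@np.array([p[0],p[1],1.]); c=(-R.T@t).ravel(); return c+d*(z-c[2])/d[2]
def proj(n,X):
    K,R,t=P(n); x=K@(R@np.array(X,float).reshape(3,1)+t); return (x[:2]/x[2]).ravel()
E
python3 - <<'E'
from h import *
for n in('side','top'):
    cv2.imwrite(f'pics/{n}0.png',get_image(n)); K,R,t=P(n); print(n,(-R.T@t).ravel(),R[2],K[0,0])
o=get_obs(); print(o)
E
```

```text
side [0.30256664 0.53943729 0.47601328] [ 0.34135561 -0.75712411 -0.5569914 ] 465.4157615219403
top [ 0.3875702  -0.02949267  0.80554194] [ 0.17463368 -0.00133291 -0.98463257] 457.4172040928873
{'time': 0.1, 'qpos': array([ 1.11048468,  0.41792776, -0.01029127,  1.61404227,  0.00473132,
        1.11068064, -0.05300594]), 'joint_velocities': array([ 9.37506517e-04, -1.65261286e-03, -4.49694294e-04, -2.20074115e-03,
       -4.97242752e-04,  9.97269355e-05,  5.57805958e-04]), 'effort': array([ 1.14242994e-03, -8.52587199e+01,  6.39576931e-01, -4.26695716e+01,
       -4.89989889e-02,  1.64179550e-02,  4.28069416e-05]), 'tcp_pos': array([ 0.25403154, -0.57072846,  0.21290963]), 'eef_rot': array([-3.07200013e+00, -6.52873563e-01,  5.12612181e-04]), 'wrist_force': array([ 0.50617449, -0.15456012, -0.54028499]), 'moment': array([ 0.00337016, -0.00673518, -0.04493167]), 'grip_width': 0.09416171819853332}
```

View pics/top0.png

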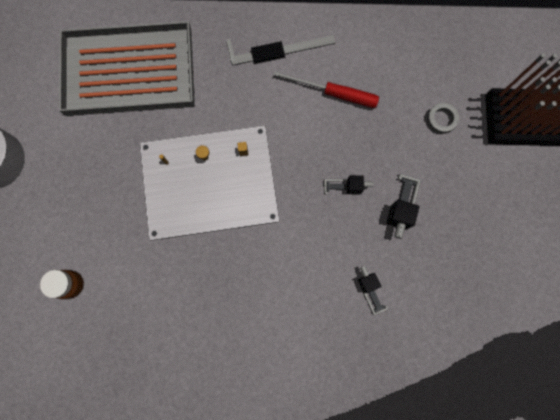

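View pics/side0.png

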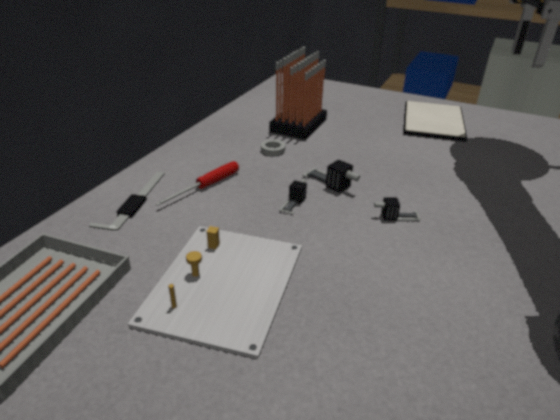

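The top view shows three clips: A at (403,213), B at (355,185) and C at (370,283). A's block is about 24 px wide, or roughly 40 mm, while B and C are about 16 px, so A fits the description. The posts on the board are at (163,158), thin; (202,152), wide head; and (242,148), square. I'll confirm in an enlarged crop.

Run:
```python
from h import *
t=cv2.imread('pics/top0.png'); s=cv2.imread('pics/side0.png')
def c(i,x,y,w,h): return cv2.resize(i[y:y+h,x:x+w],(400,300),interpolation=cv2.INTER_CUBIC)
a=np.vstack([np.hstack([c(t,365,165,80,80*3//4+0),c(s,300,150,80,60)]),np.hstack([c(t,135,120,80,60),c(s,130,260,80,60)])])
cv2.imwrite('pics/c1.png',cv2.convertScaleAbs(a,alpha=1.6,beta=10))
```

```text
(no output)
```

View pics/c1.png

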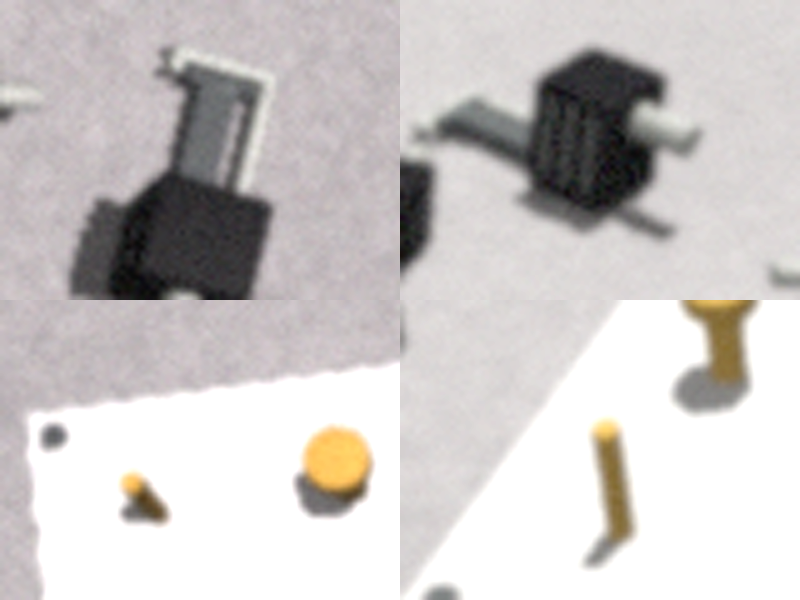

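```bash
cat > fit.py <<'E'
from h import *
from scipy.optimize import least_squares
obs=[('top',(19,20,50),(400,200)),('top',(19,-20,50),(419.4,205.6)),
('side',(19,20,50),(327.4,167)),('side',(19,-20,50),(338.4,159.4)),('side',(-19,-20,50),(353,165.4)),('side',(-19,20,50),(342,172.6)),('side',(-43,0,37),(358.5,176.5)),('top',(69,13,10),(401.5,180))]
def W(p,m):
    c,s=np.cos(p[3]),np.sin(p[3]); m=np.array(m)/1000.
    return np.array([p[0]+c*m[0]-s*m[1],p[1]+s*m[0]+c*m[1],p[2]+m[2]])
f=lambda p:np.concatenate([proj(n,W(p,m))-np.array(q) for n,m,q in obs])
if __name__=='__main__':
    g=onz('top',(403,213),.05)
    best=min((least_squares(f,[g[0],g[1],0,y],loss='soft_l1') for y in(0,1.5,3,-1.5)),key=lambda r:r.cost)
    print(best.x,f(best.x).round(1).reshape(-1,2).tolist())
    print('tip',tri((171.2,285.6),(161.3,157)),'foot',tri((174.2,307),(167.4,163.8)))
    for n,q in (('top',(167.4,163.8)),('side',(174.2,307))): print(n,onz(n,q,.008))
    for n,q in (('top',(161.3,157)),('side',(171.2,285.6))): print(n,onz(n,q,.048))
    # board corners from top, z=.008
    for q in ((141,143),(266,127),(277,221),(149,238)): print(onz('top',q,.008).round(4))
E
python3 fit.py
```

```text
Traceback (most recent call last):
  File "fit.py", line 11, in <module>
    best=min((least_squares(f,[g[0],g[1],0,y],loss='soft_l1') for y in(0,1.5,3,-1.5)),key=lambda r:r.cost)
  File "fit.py", line 11, in <genexpr>
    best=min((least_squares(f,[g[0],g[1],0,y],loss='soft_l1') for y in(0,1.5,3,-1.5)),key=lambda r:r.cost)
              ~~~~~~~~~~~~~^^^^^^^^^^^^^^^^^^^^^^^^^^^^^^^^^^
  File "fit.py", line 8, in <lambda>
    f=lambda p:np.concatenate([proj(n,W(p,m))-np.array(q) for n,m,q in obs])
                               ~~~~^^^^^^^^^^
  File "h.py", line 14, in proj
    K,R,t=P(n); x=K@(R@np.array(X,float).reshape(3,1)+t); return (x[:2]/x[2]).ravel()
          ~^^^
  File "h.py", line 4, in P
    c=camera_model(n); K=np.array([[c['fx'],0,c['cx']],[0,c['fy'],c['cy']],[0,0,1.]])
ValueError: time passes only in moves, steps and waits
```

```bash
sed -i 's/^def P(n):/import functools\n@functools.cache\ndef P(n):/' h.py; python3 fit.py
```

```text
[ 5.30031540e-01 -2.32551422e-01  2.36854969e-04 -2.67757100e-01] [[-3.2, -2.1], [0.3, -1.0], [-0.2, -0.6], [0.6, -0.0], [2.2, 0.2], [1.5, 0.4], [0.8, 2.9], [0.4, -2.5]]
tip [0.61882529 0.18528413 0.04866761] foot [0.61898773 0.18491749 0.00860228]
top [0.6162599 0.1839212 0.008    ]
side [0.62263324 0.18454555 0.008     ]
top [0.61662524 0.18448615 0.048     ]
side [0.62205907 0.18472568 0.048     ]
[0.6542 0.2345 0.008 ]
[0.6903 0.0082 0.008 ]
[ 0.5163 -0.0163  0.008 ]
[0.481  0.2071 0.008 ]
```

```bash
python3 - <<'E'
import plant; print([ (k,v if isinstance(v,(int,float,str)) else '') for k,v in vars(plant).items() if not k.startswith('_')])
E
ls -la
```

```text
[('get_image', ''), ('camera_model', ''), ('job_done', ''), ('get_obs', ''), ('MotionError', ''), ('tip_extent', 0.008)]
total 20
drwxr-xr-x  3 agent agent 4096 Dec  4 07:59 .
drwxr-xr-x 23 root  root  4096 Dec  4 07:58 ..
-rw-r--r--  1 agent agent 1141 Dec  4 07:59 fit.py
-rw-r--r--  1 agent agent  729 Dec  4 07:59 h.py
drwxr-xr-x  2 agent agent 4096 Dec  4 07:59 pics
```

Emit:
servo_tool:
  moves:
    - [0.03,0.04,0,0,0,0.11,1]
    - [0.03,0.04,0,0,0,0.11,1]
    - [0.03,0.04,0,0,0,0.11,1]
    - [0.03,0.04,0,0,0,0.11,1]
    - [0.03,0.04,0,0,0,0.11,1]
    - [0.03,0.04,0,0,0,0.11,1]
    - [0.03,0.04,0,0,0,0.11,1]
    - [0.025,0.034,0,0,0,0.114,1]
    - [0,0,0,0,0,0,1]
    - [0,0,0,0,0,0,1]

```text
time: 1.1
tcp_pos: [0.4893, -0.2563, 0.2131]
eef_rot: [-2.497, -1.906, 0.0]
wrist_force: [0.8, -0.9, 0.1]
grip_width: 0.094
```

Run:
```python
from h import *
t=get_image('top'); s=get_image('side'); cv2.imwrite('pics/top1.png',t); cv2.imwrite('pics/side1.png',s)
t0=cv2.imread('pics/top0.png'); 
def c(i,x,y,w,h): return cv2.resize(i[y:y+h,x:x+w],(400,300),interpolation=cv2.INTER_CUBIC)
a=np.vstack([np.hstack([c(t0,365,170,92,69),c(s,300,150,80,60)]),np.hstack([c(t,340,120,200,150),c(s,260,60,160,120)])])
cv2.imwrite('pics/c2.png',cv2.convertScaleAbs(a,alpha=1.8,beta=15))
```

```text
(no output)
```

View pics/c2.png

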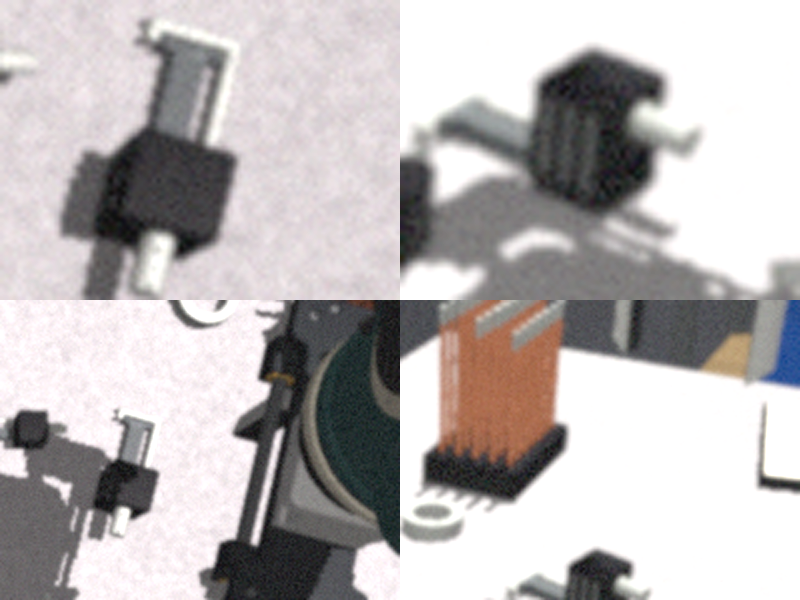

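```bash
cat > fit2.py <<'E'
import fit; from fit import *
T=lambda x,y:(365+x/4.348,170+y/4.348)
fit.obs[:]=[('top',(19,-20,50),T(236,152)),('top',(-19,-20,50),T(215,235)),('top',(19,20,50),T(146,128)),
('top',(-43,0,37),T(148,285)),('top',(77,-19,6),T(238,45)),('top',(69,13,10),T(158,45)),
('side',(19,20,50),(327.4,167)),('side',(19,-20,50),(338.4,159.4)),('side',(-19,-20,50),(353,165.4)),('side',(-19,20,50),(342,172.6)),('side',(-43,0,37),(358.5,176.5))]
def run(o,sc):
    def g(p): return np.concatenate([proj(n,W(p,np.array(m)*(p[4] if sc else 1)))-np.array(q) for n,m,q in o])
    r=least_squares(g,[.53,-.23,0,-.27,1][:5 if sc else 4],loss='soft_l1'); print(r.x.round(4),g(r.x).round(1).reshape(-1,2).tolist())
run(obs,0);run(obs,1);run(obs[:6],0);run(obs[6:],0)
print(proj('top',[.4893,-.2563,.213]))
E
python3 fit2.py
```

```text
[ 5.310e-01 -2.335e-01 -5.000e-04 -2.591e-01] [[0.8, -1.0], [0.5, 1.3], [-1.5, -1.9], [-1.0, 1.1], [-0.1, -2.0], [0.6, -3.3], [-0.6, -0.5], [0.2, -0.0], [1.8, 0.1], [1.3, 0.4], [0.5, 2.8]]
[ 0.5309 -0.234   0.0034 -0.249   0.9213] [[-0.1, -0.5], [0.2, 0.2], [-0.6, -0.7], [0.1, -0.7], [-1.2, 0.3], [0.8, -0.7], [0.7, -0.6], [0.4, 0.4], [0.8, 0.0], [1.4, -0.3], [-0.7, 1.6]]
[ 0.5419 -0.2508 -0.0622 -0.2496] [[0.1, -0.1], [0.3, 0.6], [-0.6, -0.4], [0.2, -0.2], [-1.0, 0.6], [0.9, -0.4]]
[ 0.5493 -0.2921 -0.0326 -0.2279] [[0.1, -0.5], [-0.5, 0.2], [0.3, -0.3], [1.1, -0.3], [-0.9, 1.4]]
[457.00629951 220.49902801]
```

Emit:
servo_tool:
  moves:
    - [0.03,0.026,0,0,0,0.01,1]
    - [0,0,-0.045,0,0,0,1]
    - [0,0,-0.045,0,0,0,1]
    - [0,0,-0.043,0,0,0,1]
    - [0,0,0,0,0,0,1]
    - [0,0,0,0,0,0,1]

```text
time: 1.8
tcp_pos: [0.519, -0.2318, 0.0812]
eef_rot: [-2.49, -1.915, 0.001]
wrist_force: [0.3, 0.4, 1.0]
grip_width: 0.0942
```

Run:
```python
from h import *
t=get_image('top'); s=get_image('side'); 
def c(i,x,y,w,h): return cv2.resize(i[y:y+h,x:x+w],(400,600),interpolation=cv2.INTER_CUBIC)
a=np.hstack([c(t,365,155,80,120),c(s,300,120,80,120)])
cv2.imwrite('pics/c3.png',cv2.convertScaleAbs(a,alpha=1.8,beta=15))
o=get_obs(); print(o['tcp_pos'],o['eef_rot'])
for n in('top','side'): print(n,proj(n,o['tcp_pos']-[0,0,.008]))
```

```text
[ 0.5201691  -0.23192344  0.08278869] [2.48766386e+00 1.91435625e+00 1.79716872e-03]
top [409.27130246 215.08756756]
side [347.22473328 155.82830394]
```

View pics/c3.png

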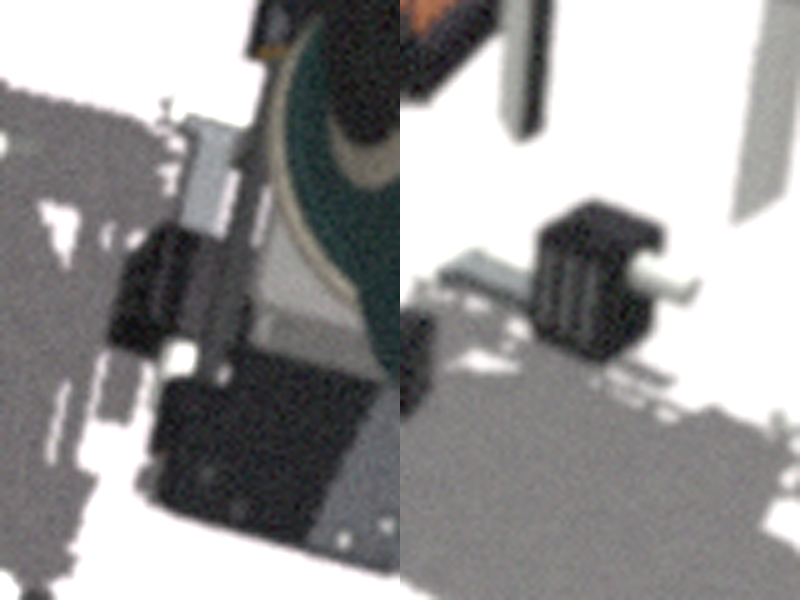

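Both fingertips clear the block. In the side view the tips are near (324,148) and (367,164), and their midpoint matches the projected TCP within 2 px. I'll descend and squeeze.

Emit:
servo_tool:
  moves:
    - [0,0,-0.03,0,0,0,1]
    - [0,0,-0.02,0,0,0,1]
    - [0,0,-0.004,0,0,0,1]
    - [0,0,0,0,0,0,1]
    - [0,0,0,0,0,0,0.6]
    - [0,0,0,0,0,0,0.4]
    - [0,0,0,0,0,0,0.2]
    - [0,0,0,0,0,0,0]
    - [0,0,0,0,0,0,0]
    - [0,0,0,0,0,0,0]
    - [0,0,0,0,0,0,0]

```text
time: 3.0
tcp_pos: [0.5197, -0.2311, 0.0268]
eef_rot: [2.488, 1.917, 0.001]
wrist_force: [2.2, 0.2, 4.3]
grip_width: 0.0416
```

Emit:
servo_tool:
  moves:
    - [0,0,0,0,0,0,0]
    - [0,0,0,0,0,0,0]
    - [0,0,0,0,0,0,0]
    - [0,0,0,0,0,0,0]

```text
time: 3.4
tcp_pos: [0.5197, -0.2311, 0.0268]
eef_rot: [2.488, 1.917, 0.001]
wrist_force: [3.0, -0.3, 5.4]
grip_width: 0.0377
```

Emit:
servo_tool:
  moves:
    - [0,0,0.02,0,0,0,0]
    - [0,0,0.04,0,0,0,0]
    - [0,0,0.04,0,0,0,0]
    - [-0.03,0.02,0,0,0,0.05,0]
    - [0,0.04,0,0,0,0.05,0]
    - [0,0.04,0,0,0,0.05,0]
    - [0,0.04,0,0,0,0.05,0]
    - [0,0.04,0,0,0,0.05,0]
    - [0,0.04,0,0,0,0.05,0]
    - [0,0.04,0,0,0,0.05,0]
    - [0,0,0,0,0,0.05,0]
    - [0,0,0,0,0,0,0]

```text
time: 4.6
tcp_pos: [0.4885, 0.0298, 0.126]
eef_rot: [-2.054, -2.376, 0.002]
wrist_force: [-0.7, -0.7, -1.7]
grip_width: 0.038
```

Run:
```python
from h import *
t=get_image('top'); s=get_image('side'); cv2.imwrite('pics/top4.png',t); cv2.imwrite('pics/side4.png',s)
o=get_obs(); T=o['tcp_pos']; print(T,o['eef_rot'],o['wrist_force'],o['grip_width'])
def c(i,n):
    x,y=np.clip((proj(n,T)-[70,60]).astype(int),0,[420,300]); print(n,x,y,proj(n,T)); return cv2.resize(i[y:y+120,x:x+140],(700,600),interpolation=cv2.INTER_CUBIC)[:,:]
a=np.hstack([c(t,'top'),c(s,'side')]); a=cv2.resize(a,(800,343))
cv2.imwrite('pics/c4.png',cv2.convertScaleAbs(a,alpha=1.6,beta=15))
```

```text
[0.48877177 0.02825523 0.12609523] [-2.06072355e+00 -2.37050691e+00  1.56329334e-03] [ 0.24011892 -0.87869331 -1.97491264] 0.03796699034950606
top 175 165 [245.88194524 225.87971903]
side 242 143 [312.40920817 203.72252563]
```

View pics/c4.png

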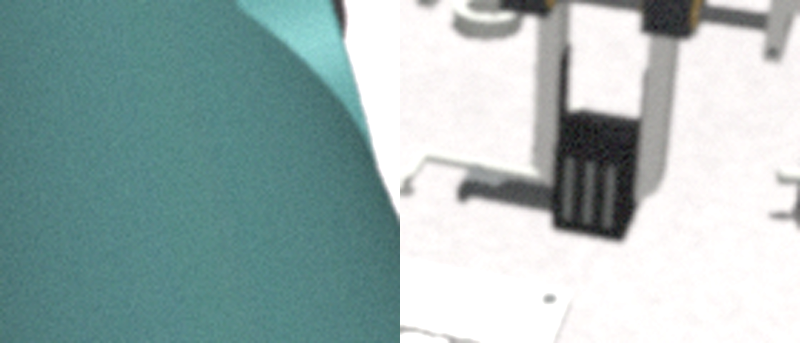

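Run:
```python
from fit import *
S=lambda x,y:(242+(x-400)/2.857,143+y/2.857)
obs=[((19,20,0),S(555,228)),((-19,20,0),S(622,240)),((69,13,4),S(463,194)),((101,-19,6),S(424,158))]
T=[.4885,.0288,.126]
p=[T[0],T[1],T[2]-.0268,.145]
for m,q in obs: print(m,proj('side',W(p,m)).round(1),np.round(q,1))
g=lambda v:np.concatenate([proj('side',W([v[0],v[1],p[2],v[2]],m))-np.array(q) for m,q in obs])
r=least_squares(g,[p[0],p[1],.145]);print(r.x,g(r.x).round(1))
```

```text
(19, 20, 0) [294.7 225.2] [296.3 222.8]
(-19, 20, 0) [321.3 230.3] [319.7 227. ]
(69, 13, 4) [262.3 213.7] [264.1 210.9]
(101, -19, 6) [249.  197.3] [250.4 198.3]
[0.48981739 0.02326759 0.15426141] [-0.8  0.2  2.3  0.9 -0.9  0.9 -0.8 -2.7]
```

Emit:
servo_tool:
  moves:
    - [0.012,0.036,0,0,0,0,0]
    - [0.013,0.036,0,0,0,0,0]
    - [0.013,0.036,0,0,0,0,0]
    - [0.013,0.036,-0.01,0,0,0.007,0]
    - [0,0,-0.02,0,0,0,0]
    - [0,0,0,0,0,0,0]
    - [0,0,0,0,0,0,0]

```text
time: 5.4
tcp_pos: [0.54, 0.1716, 0.0964]
eef_rot: [-2.052, -2.378, 0.002]
wrist_force: [0.1, -0.5, -1.0]
grip_width: 0.0377
```

Run:
```python
from fit import *
t=get_image('top'); s=get_image('side')
o=get_obs(); T=o['tcp_pos']; print(T,o['eef_rot'],o['wrist_force'],o['grip_width'])
a=np.hstack([cv2.resize(s[200:350,120:270],(600,600),interpolation=cv2.INTER_CUBIC),cv2.resize(t[80:230,120:170],(200,600))])
cv2.imwrite('pics/c5.png',cv2.convertScaleAbs(a,alpha=1.5,beta=10))
p=[T[0],T[1],T[2]-.0268,.15]
for m in ((69,13,10),(69,-13,10),(98,0,6)): print(m,(proj('side',W(p,m))-[120,200])*4)
for z in (.008,.048): print((proj('side',[.619,.1845,z])-[120,200])*4)
```

```text
[0.54062881 0.17182725 0.09725051] [2.05212979e+00 2.37771803e+00 2.79700701e-04] [ 0.40089211  0.15450529 -1.25021379] 0.03770902315293513
(69, 13, 10) [213.10641074 300.84422146]
(69, -13, 10) [250.89323099 249.80624856]
(98, 0, 6) [152.47656236 266.07817969]
[225.63843071 431.34173708]
[212.83513501 344.82414795]
```

View pics/c5.png

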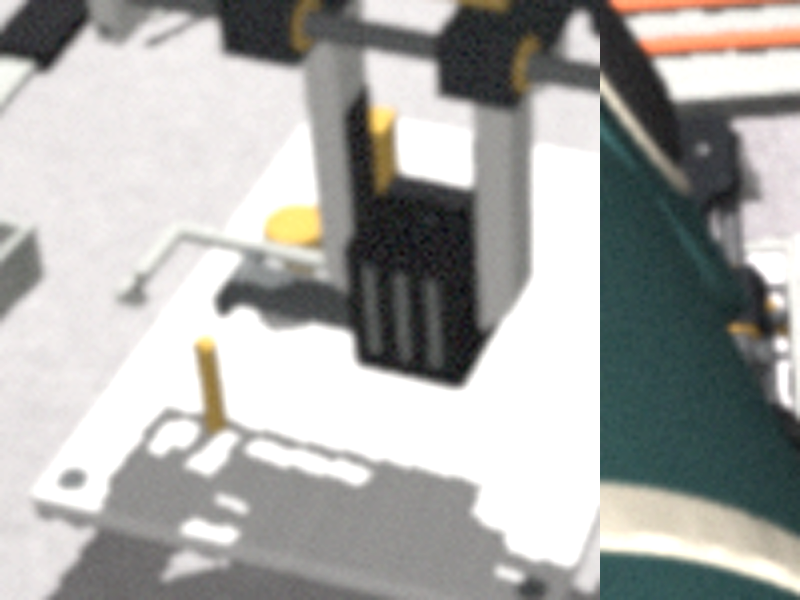

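The open hook (crossbar near (155,262) in the crop) and the nose front (about (232,275)) straddle the pin tip at (205,343). The prediction agrees within 1–2 px. I'll start lowering.

Emit:
servo_tool:
  moves:
    - [0,0,-0.015,0,0,0,0]
    - [0,0,-0.015,0,0,0,0]
    - [0,0,-0.01,0,0,0,0]
    - [0,0,0,0,0,0,0]
    - [0,0,0,0,0,0,0]

```text
time: 6.0
tcp_pos: [0.54, 0.1731, 0.0561]
eef_rot: [-2.049, -2.38, 0.001]
wrist_force: [-0.2, -0.1, -1.6]
grip_width: 0.0376
```

Run:
```python
from fit import *
s=get_image('side'); o=get_obs(); print(o['tcp_pos'],o['wrist_force'],o['grip_width'])
cv2.imwrite('pics/c6.png',cv2.convertScaleAbs(cv2.resize(s[230:330,120:240],(720,600),interpolation=cv2.INTER_CUBIC),alpha=1.5,beta=10))
```

```text
[0.54026045 0.17320779 0.0565601 ] [-0.15922762 -1.32512475 -1.46251536] 0.03763886561636451
```

View pics/c6.png

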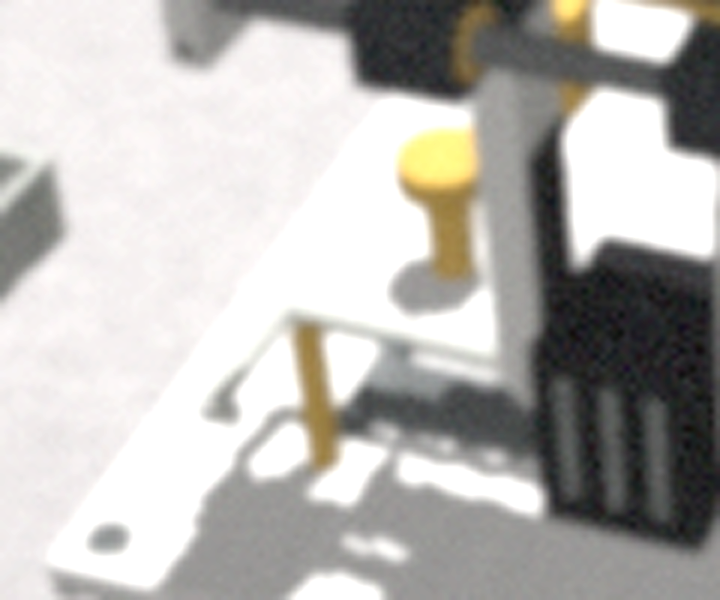

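The pin passes between the crossbar (middle (257,361)) and the nose front (365,380). At hook height it's at (311,370), centred. I'll lower it to the board, shifting forward a little.

Emit:
servo_tool:
  moves:
    - [0,0,-0.01,0,0,0,0]
    - [0.004,0.001,-0.006,0,0,0,0]
    - [0,0,-0.002,0,0,0,0]
    - [0,0,-0.001,0,0,0,0]
    - [0,0,0,0,0,0,0]

```text
time: 6.55
tcp_pos: [0.5441, 0.1741, 0.0373]
eef_rot: [-2.05, -2.381, 0.0]
wrist_force: [0.0, -0.8, -1.1]
grip_width: 0.038
```

Emit:
servo_tool:
  moves:
    - [0,0,-0.001,0,0,0,0]
    - [0,0,0,0,0,0,0]
    - [0,0,0,0,0,0,0]

```text
time: 6.85
tcp_pos: [0.5442, 0.1741, 0.0365]
eef_rot: [2.05, 2.381, 0.0]
wrist_force: [-0.0, -0.0, -2.5]
grip_width: 0.0378
```

Emit:
servo_tool:
  moves:
    - [0,0,-0.001,0,0,0,0]
    - [0,0,0,0,0,0,0]
    - [0,0,0,0,0,0,0]

```text
time: 7.15
tcp_pos: [0.5441, 0.174, 0.0354]
eef_rot: [-2.05, -2.381, 0.0]
wrist_force: [0.0, -0.0, -1.3]
grip_width: 0.038
```

Emit:
servo_tool:
  moves:
    - [0,0,-0.001,0,0,0,0]
    - [0,0,0,0,0,0,0]
    - [0,0,0,0,0,0,0]

```text
time: 7.45
tcp_pos: [0.5443, 0.1741, 0.0348]
eef_rot: [2.05, 2.38, -0.0]
wrist_force: [-3.1, -1.9, 6.6]
grip_width: 0.038
```

Contact with the board shows as +8 N. I'll release gradually.

Emit:
servo_tool:
  moves:
    - [0,0,0,0,0,0,0.45]
    - [0,0,0,0,0,0,0.5]
    - [0,0,0,0,0,0,0.55]
    - [0,0,0,0,0,0,0.6]
    - [0,0,0,0,0,0,0.7]
    - [0,0,0,0,0,0,0.8]
    - [0,0,0,0,0,0,0.9]
    - [0,0,0,0,0,0,1]
    - [0,0,0,0,0,0,1]
    - [0,0,0,0,0,0,1]

```text
time: 8.45
tcp_pos: [0.5443, 0.174, 0.0344]
eef_rot: [2.05, 2.38, 0.0]
wrist_force: [-0.6, 0.0, -0.4]
grip_width: 0.0938
```

Run:
```python
from fit import *
s=get_image('side'); o=get_obs(); print(o['tcp_pos'],o['wrist_force'],o['grip_width'])
cv2.imwrite('pics/c7.png',cv2.convertScaleAbs(cv2.resize(s[220:340,120:264],(720,600),interpolation=cv2.INTER_CUBIC),alpha=1.4,beta=10))
```

```text
[0.54422409 0.17403728 0.03443901] [-0.15726668  0.20226429  0.48215842] 0.09387736362599763
```

View pics/c7.png

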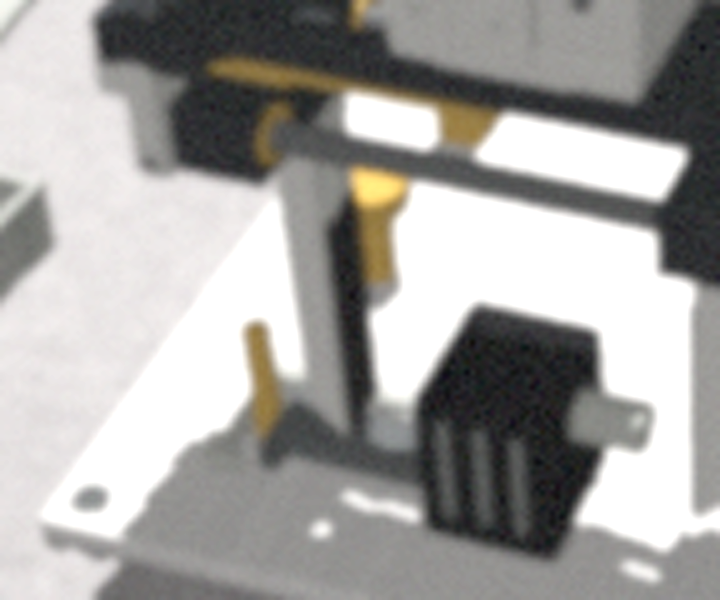

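Emit:
servo_tool:
  moves:
    - [0,0,0.01,0,0,0,1]
    - [0,0,0.03,0,0,0,1]
    - [0,0,0.04,0,0,0,1]
    - [0,0,0.04,0,0,0,1]
    - [-0.03,-0.04,0.03,0,0,0,1]
    - [-0.03,-0.04,0,0,0,0,1]
    - [-0.03,-0.04,0,0,0,0,1]
    - [-0.02,-0.04,0,0,0,0,1]
    - [-0.02,-0.04,0,0,0,0,1]
    - [0,-0.04,0,0,0,0,1]
    - [0,0,0,0,0,0,1]
    - [0,0,0,0,0,0,1]

```text
time: 9.7
tcp_pos: [0.4185, -0.0606, 0.1808]
eef_rot: [2.051, 2.379, 0.0]
wrist_force: [0.6, 0.5, -0.1]
grip_width: 0.0938
```

Run:
```python
from fit import *
s=get_image('side');t=get_image('top'); o=get_obs(); print(o['tcp_pos'],o['wrist_force'],o['grip_width'])
c=lambda i,x,y:cv2.resize(i[y:y+120,x:x+80],(400,600),interpolation=cv2.INTER_CUBIC)
cv2.imwrite('pics/c8.png',cv2.convertScaleAbs(np.hstack([c(s,160,235),c(t,140,130)]),alpha=1.2))
```

```text
[ 0.418639   -0.05936432  0.1804808 ] [-0.4551843  -0.17992573 -0.36513912] 0.09392051597962559
```

View pics/c8.png

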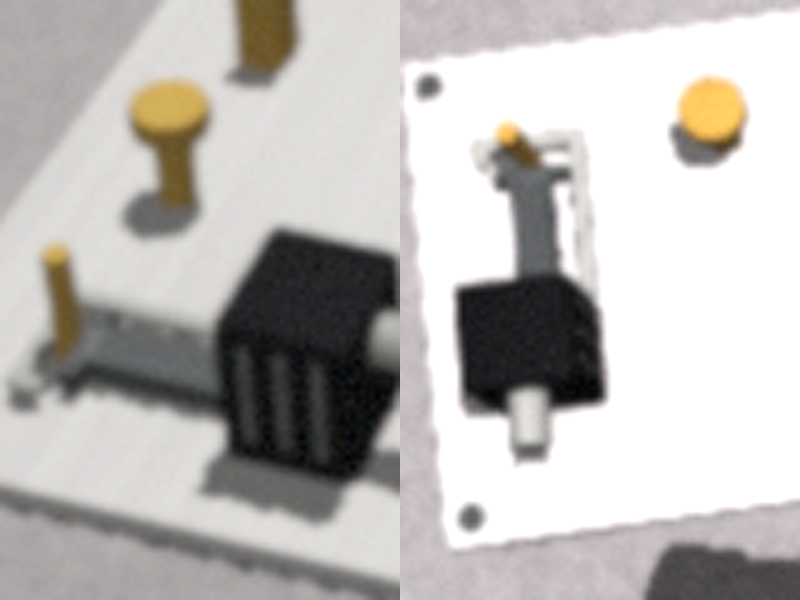

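The pin (foot at about (535,165) in the top crop) is clamped between the nose and the crossbar. The clip stands upright on the board and the arm is clear, so I'll hand in.

```bash
python3 -c "
from plant import *
print(job_done())"
```

```text
the job is handed in; nothing more can be done
None
```

The clip is on the plain round pin, standing upright on the board, and I handed the job in at about 9.8 s of robot time. No verdict was reported.

- **Pick-up:** I took the largest of the three clips and squeezed it until the gripper read 37.7–38 mm, which matches a flush button. The hook opened well away from the board.
- **Placing:** I lowered the open hook over the pin, felt the board at about 8 N, and released slowly.
- **Last checks:** The final side and top views show the pin clamped between nose and crossbar, the button partly in, and the clip upright. The arm had drawn clear, with the wrist force near zero. I judged the button depth and the clamping only from these pictures and did not measure them.
- **What disagreed:**
  - The two cameras differed by about 6 mm on the pin's x position, so I aimed using what the side view showed of the hook and the pin.
  - In a free-scale fit to the pictures, the clip came out about 8% small, probably because of rounded edges. The 38 mm grip width confirmed it was the right size.

I viewed 10 pictures in all.

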